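Unclip the wide module from the bench rail and put it away

ROBOT

A 6-joint arm with a two-finger parallel gripper is mounted at the origin on a cart in front of the work surface, level with it; the furniture and walls round the work are solid. World frame = base frame: x ahead of the robot, y to its left, z up, the work surface at z = 0. Lengths are in mm, angles in rad, forces in N, time in s.
With the tool pointing down it reaches from about 425 to 1125 mm from the base axis. Payload 14.9 kg.
Tool frame: the origin (TCP) lies on the centre line of the jaws, within the pads' length; the fingertips stand 14 mm ahead of it and the grasp point (between the pads) lies 5 mm behind it; z points along the fingers, y is the direction in which the jaws open and shut (so a half turn about z gives the same grasp; the last joint's range is limited). The gripper opens to 91 mm and grips with 3 to 60 N. Pads are 32 mm wide; open, the fingers measure 118 mm over their backs; the gripper's body (76 mm by 178 mm) begins 60 mm behind the grasp point.
Start: joints at [1.254, 0.379, 1.734, -0, 1.028, -0.033], TCP at [196.011, 672.01, 227.932] pointing down, gripper open.
Joint ranges: [-2.77, 2.77], [-0.74, 2.19], [0, 2.66], [-1.06, 4.2], [0.31, 2.87], [-3.08, 3.08]. Speed limits (rad/s): [1.89, 1.89, 2.39, 3.14, 3.14, 3.14].

INTERFACE

Orientations are given as a unit quaternion [w, x, y, z].
In Python, from bench import state, snapshot, camera_info, close_job gives the robot as it stands. The module is installed in compiled form; this text tells all that it offers.
- The arm moves only by the tool apply_moves, never from a script. Its argument "series" is a list of rows, each a list of 3 entries, a list of its own where there are three numbers: the closure in counts, from 0 (fully open) to 255 (shut), then the shift along the tool's x, y, z in m, then the turn about the tool's z in degrees. A call has exactly 8 rows; each row shifts and turns the commanded pose from where the row before left it, along the tool's axes as they then stand; what a row does not reach is not made up. A row lasts 1/10 s, in which the tool goes at most 50 mm and 8.59 degrees, less where a joint would pass 70% of its speed; a pose out of reach is approached as far as the arm can. A call with a gripper value outside its range is refused whole. The fingers move at their own pace and stop on an object; "newtons" is the grip in N (left out, the last holds). Time passes only in rows, so rows that do not move let the fingers close, or fill a call up. It gives the time, the measured TCP pose, the force and the opening at its end, in the units of the state.
- state(): the state, without advancing time (a new reading comes with each control period).
- snapshot(name): name is "scene" or "top"; returns the picture (384x512x3 uint8, blue, green, red); there is no depth.
- camera_info(name): a dict with "fovy" (degrees; the focal length in pixels is half the picture's height over the tangent of half this angle, whatever the lens; pixels are square), "cx", "cy" (the principal point, pixels), "k1" (the pictures are not rectified: a ray, as slopes to the right and down, at radius r is drawn at 1 + k1 r^2 times it, then the intrinsics apply), "eye" and "attitude" of the camera in the world. Camera axes: x right, y up, looking along -z (the intrinsics and any distortion apply to the point x, -y, -z); pixel columns grow to the right and rows downward; lengths in mm; the calibration is good to about 2 mm. A picture is of the moment at which its call begins. camera_info takes no time and is no camera call.
- close_job(): hands the job in, once; it reports no verdict.
The state is a dict: "time": time; "qpos": joint angles; "dq": joint speeds; "tau": joint torques, N m; "position": TCP position; "eef_rot": TCP orientation; "ft_force": force on the tool from outside, world axes, zero at the start; "moment": the same for the moment, N m; "finger_gap": finger opening in mm.
Only numpy, scipy, OpenCV 4.12 (cv2) and the standard library are available. Lean on these libraries where they do the work, as an engineer would, in place of code of your own. Each camera call takes 0.05 s, during which the arm holds its last target.

TASK

Pull the wide module straight up off the bench rail, against its sprung catches, and set it down gently, upright on its foot, inside the open storage box; then close the box's lid. Leave the two narrow modules clipped on the rail and everything else where it is.

Things in the scene. Friction and masses are not known exactly. Their poses are not given: they have to be found in the camera images.
- rail_stand: Bench rail, fixed to the worktop: grey base plate 244 (its x) x 112 (its y) x 10 mm, aluminium rail along its x axis. Origin: centre of the underside; z up. Three module places at x = -72, 0, +72 mm, y = 0; which module sits where varies. Low spacers (up to 25 mm above the worktop) stop modules sliding along the rail.
- rail_mid (a point): Centre of the rail's top, 18 mm above the worktop, where modules stand. At each place a sprung steel nose on either side (y = +-35 mm, 12 mm above this) holds the module's foot; black housings behind reach y = +-54 mm, 18 mm above this. A steady straight upward pull of about 12 to 15 N over the first 6 mm makes the noses give way; they spring back by themselves.
- module_wide: The module to remove, the only wide one of three grey clip-on modules, 0.11 to 0.21 kg. Body 62 (its x, along the rail) x 60 (y) mm, 26 mm high, 68 mm across the beads low on its y sides; on top a grip rib 54 (x) x 26 (y) mm, from 26 to 54 mm above the underside, to pinch across its 26 mm from above. Origin: centre of the foot's underside; z up; axes start parallel to the rail's.
- module_narrow_a: One of two narrow modules: body 40 (x) x 60 (y) mm, grip rib 32 (x) x 26 (y) mm, otherwise as the wide one. Stays clipped on the rail. Origin: centre of the foot's underside.
- module_narrow_b: The other narrow module, identical to module_narrow_a. Stays clipped on the rail. Origin: centre of the foot's underside.
- store_box: White plastic storage box, fixed to the worktop, 108 (its x) x 168 (its y) mm outside, walls 3 mm thick, 45 mm high, floor 3 mm thick, inside 102 x 162 mm, empty. Origin: centre of its underside; z up. Lid hinged along the +x wall (x = +54 mm, 45 mm up), standing open at the start. Lid shut, 59 mm clear height inside and its top is 65 mm above the worktop.
- box_floor (a point): Centre of the box's inner floor, 3 mm above the worktop; axes as the box's.
- store_box_lid (a joint): Lid angle, rad: 0 = shut, 1.57 = upright, 1.74 = leaning back at its stop. Starts at 1.5 to 1.74. The hinge has friction: the lid stays where it is left and takes about 1 N at its free edge to move, so it must be pushed over towards the box (box -x) and then pressed down until shut.
- lid_edge (a point): Middle of the lid's free edge, half-way through its 20 mm thickness (the lid is a shallow tray, 108 mm from hinge to free edge, 168 mm wide, with a small tab at this edge). Lid open, this edge is on top, about 150 mm above the worktop; the outer face, to push on, looks away from the robot (box +x) and lies 10 mm beyond this point. Lid shut, the point is 55 mm up.
- beaker: Loose clear glass beaker, 59 mm wide, 67 mm high; bystander. Origin: centre of its underside.
- bench_timer: Loose white bench timer lying flat, 58 x 64 x 18 mm; bystander. Origin: centre of its underside.
- marker_pen: Loose marker pen lying flat, 132 mm long; bystander. Origin: underside of its middle.
Mind the look-alikes: they are no part of the job. What is shaped like the module_wide but yellow is not meant.

How it is judged (in metres and radians):
On the way, in this order (a step that is already met when the one before it is completed fails the run):
1. the wide module is lifted clear of its catches (z of module_wide in the frame of rail_stand above 0.05 m), for 0.1 s.
2. the wide module stands upright inside the open box, let go (x of module_wide in the frame of box_floor between -0.03 and 0.03 m and y of module_wide in the frame of box_floor between -0.06 and 0.06 m and z of module_wide in the frame of box_floor below 0.006 m and angle between module_wide's own z axis and vertical below 0.15 rad and contact force between module_wide and the fingers below 0.05 N and value of joint store_box_lid above 0.8 rad), for 0.2 s.
At the end, for the whole second after the job is handed in: The wide module stands upright (tilt under 0.15 rad), at rest on the box floor (within 6 mm), inside its walls; the lid is shut (under 0.06 rad); the narrow modules are still clipped on (moved under 12 mm); beaker and timer moved under 30 mm, marker under 40 mm (x of module_wide in the frame of box_floor between -0.03 and 0.03 m and y of module_wide in the frame of box_floor between -0.06 and 0.06 m and z of module_wide in the frame of box_floor below 0.006 m and angle between module_wide's own z axis and vertical below 0.15 rad and linear speed of module_wide below 0.02 m/s and value of joint store_box_lid below 0.06 rad and distance of each of module_narrow_a, module_narrow_b from where it was at the start of the episode below 0.012 m and distance of each of beaker, bench_timer from where it was at the start of the episode below 0.03 m and distance of marker_pen from where it was at the start of the episode below 0.04 m); the robot touches nothing.
It fails at once if a narrow module is pulled off or shifted by more than 12 mm (distance of any of module_narrow_a, module_narrow_b from where it was at the start of the episode above 0.012 m).
It fails at once if the wide module is dropped or thrown (faster than 0.8 m/s while not held, a fall of more than about 3 cm) (contact force between module_wide and the fingers below 0.05 N and linear speed of module_wide above 0.8 m/s).
It fails at once if a bystander is knocked away (distance of any of beaker, bench_timer from where it was at the start of the episode above 0.03 m or distance of marker_pen from where it was at the start of the episode above 0.04 m).
It also fails if it takes over 64 s, if anything falls off the work surface, if the arm or the gripper's body presses on something with over 40 N, if the wrist force passes 120 N, or if a joint passes its speed limit or range.

## Working session

There is one attempt and no reset: what is moved stays moved. The work goes in short steps, Python scripts to look and compute and a tool call to move; the robot and the scene stay as the last step left them, time stands still between calls to the robot, and variables do not carry over. Pictures are saved under pics/ and viewed, and the job is handed in when it is done.

Besides the shell and the picture viewer there is one more tool, called after "Request:" by a JSON object that holds its "op" and its "data". apply_moves: Moves the arm, as the interface text tells. Its arguments: {"type":"object","properties":{"series":{"type":"array"},"newtons":{"type":"number"}},"required":["series"]}

```bash
mkdir -p pics; ls; python3 - <<'E'
from bench import *
import cv2
print(state())
for n in("scene","top"):
    print(camera_info(n)); cv2.imwrite(f"pics/{n}0.png",snapshot(n))
E
```

```text
pics
{'time': 0.0, 'qpos': array([ 1.25368641e+00,  3.79399163e-01,  1.73478447e+00, -1.14787491e-05,
        1.02848248e+00, -3.33161854e-02]), 'dq': array([-2.95292778e-05, -1.79403615e-03,  1.49655289e-03, -9.32012409e-04,
       -7.89501463e-04, -7.99535674e-04]), 'tau': array([ 5.81102679e-03, -7.63740563e+01, -4.34349382e+01,  6.53088908e-02,
        4.24933154e-02, -8.66080336e-05]), 'position': array([195.90005029, 671.63369557, 227.29298793]), 'eef_rot': array([-8.87228583e-05,  1.41418213e-01,  9.89949797e-01, -5.29370329e-04]), 'ft_force': array([0.47338496, 1.24732656, 0.04402509]), 'moment': array([0.02709597, 0.00548467, 0.00308978]), 'finger_gap': 91.27438241126272}
{'fovy': 46.35664694618241, 'cx': 265.35780053875277, 'cy': 198.21385719798528, 'k1': -0.09407456791204849, 'eye': array([ 100.9205168 , -883.81545729,  529.94770343]), 'attitude': array([ 0.81973505,  0.5178927 , -0.13051659, -0.20685022])}
{'fovy': 42.67388478174602, 'cx': 264.06060486667695, 'cy': 185.04105858189646, 'k1': -0.0009185785632800715, 'eye': array([ 485.95992453,  -18.52146061, 1091.56230137]), 'attitude': array([ 0.71405843,  0.0357572 , -0.03779043, -0.69815031])}
```

View pics/scene0.png

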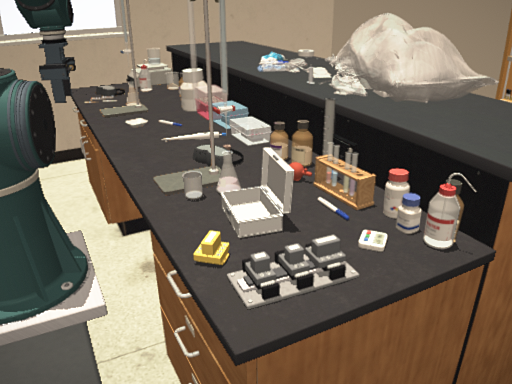

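View pics/top0.png

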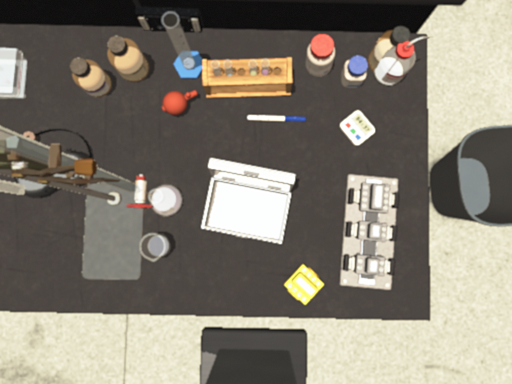

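```bash
python3 - <<'E'
import cv2
a=cv2.imread("pics/top0.png");s=cv2.imread("pics/scene0.png")
cv2.imwrite("pics/c1.png",cv2.resize(a[165:300,325:415],None,fx=4.4,fy=4.4,interpolation=cv2.INTER_CUBIC))
cv2.imwrite("pics/c2.png",cv2.resize(a[150:250,190:310],None,fx=6,fy=6,interpolation=cv2.INTER_CUBIC))
cv2.imwrite("pics/c3.png",cv2.resize(s[225:305,220:365],None,fx=5.5,fy=5.5,interpolation=cv2.INTER_CUBIC))
E
```

```text
(no output)
```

View pics/c1.png

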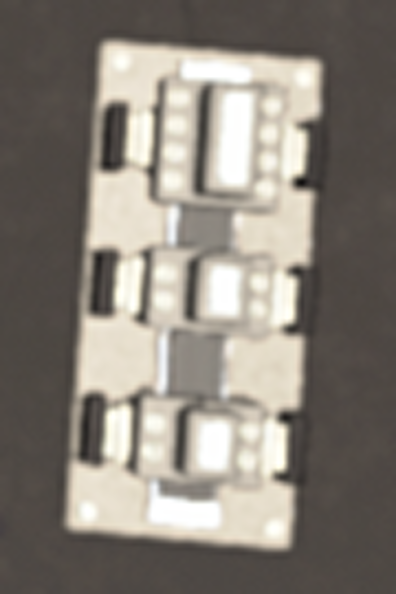

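View pics/c2.png

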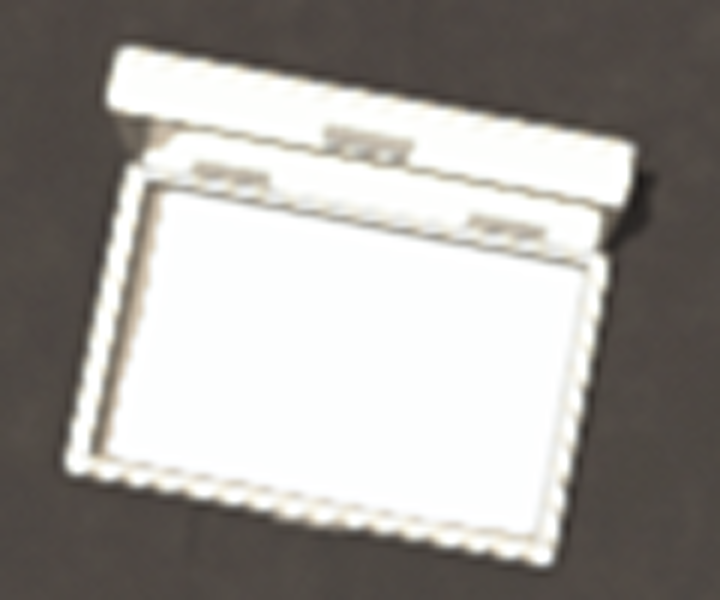

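View pics/c3.png

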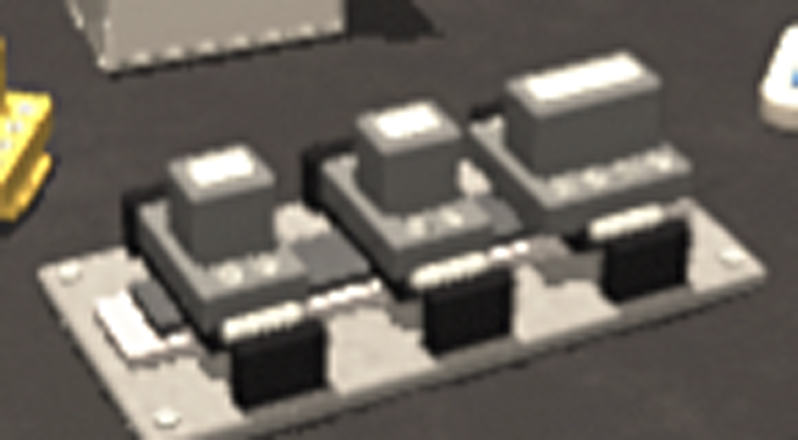

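```bash
cat > h.py <<'E'
import numpy as np, cv2
from scipy.spatial.transform import Rotation as R
from bench import camera_info
def cam(n):
    c=camera_info(n); f=192/np.tan(np.radians(c['fovy']/2))
    q=c['attitude']; M=R.from_quat([q[1],q[2],q[3],q[0]]).as_matrix()@np.diag([1,-1,-1])
    return c,f,M
def ray(n,p):
    c,f,M=cam(n)
    K=np.array([[f,0,c['cx']],[0,f,c['cy']],[0,0,1]])
    s=cv2.undistortPoints(np.array([[p]],float),K,np.array([c['k1'],0,0,0.]))[0,0]
    return c['eye'],M@np.array([s[0],s[1],1])
def onz(n,p,z):
    e,d=ray(n,p); return e+d*(z-e[2])/d[2]
def proj(n,P):
    c,f,M=cam(n); v=M.T@(np.array(P,float)-c['eye']); s=v[:2]/v[2]; s=s*(1+c['k1']*(s@s)); return f*s+[c['cx'],c['cy']]
def tri(pt,ps):
    A=[];b=[];
    S=np.zeros((3,3));t=np.zeros(3)
    for n,p in(("top",pt),("scene",ps)):
        e,d=ray(n,p); d=d/np.linalg.norm(d); Q=np.eye(3)-np.outer(d,d); S+=Q;t+=Q@e
    return np.linalg.solve(S,t)
def cr(u,v,x0,y0,k): return (x0+(u+.5)/k-.5,y0+(v+.5)/k-.5)
E
python3 - <<'E'
from h import *
np.set_printoptions(precision=1,suppress=True)
P=np.array([onz("top",cr(u,v,325,165,4.4),10)for u,v in((102,42),(322,60),(295,550),(68,530))])
print("plate",P,P.mean(0),[np.linalg.norm(P[i]-P[i-1])for i in range(4)])
d=(P[0]+P[1]-P[2]-P[3]);yaw=np.arctan2(d[1],d[0]);print("yaw",np.degrees(yaw))
ex=np.array([np.cos(yaw),np.sin(yaw),0])
print("place+72",P.mean(0)+72*ex)
print("rib top",onz("top",cr(234,139,325,165,4.4),72), "tri",tri(cr(234,139,325,165,4.4),cr(585,78,220,225,5.5)))
B=np.array([onz("top",cr(u,v,190,150,6),45)for u,v in((130,165),(605,257),(550,562),(72,468))])
print("box",B,B.mean(0),[np.linalg.norm(B[i]-B[i-1])for i in range(4)])
d=B[0]-B[1];print("boxyaw",np.degrees(np.arctan2(d[1],d[0]))-90);d=B[0]+B[1]-B[2]-B[3];print(np.degrees(np.arctan2(d[1],d[0])))
for z in(150,):
  L=np.array([onz("top",cr(u,v,190,150,6),z)for u,v in((120,45),(635,143),(630,208),(108,108))]);print("lid",L,L.mean(0))
E
```

```text
plate [[ 627.4 -205.6   10. ]
 [ 620.8 -316.6   10. ]
 [ 377.5 -301.9   10. ]
 [ 384.7 -190.    10. ]] [ 502.6 -253.5   10. ] [np.float64(243.22499809365854), np.float64(111.20726423751107), np.float64(243.8112114923594), np.float64(112.13348039422954)]
yaw -3.576264300554695
place+72 [ 574.5 -258.    10. ]
rib top [ 574.5 -257.6   72. ] tri [ 575.2 -258.3   70.8]
box [[609.9  93.2  45. ]
 [580.7 -77.   45. ]
 [472.4 -59.4  45. ]
 [501.6 110.1  45. ]] [541.1  16.7  45. ] [np.float64(109.5761499983978), np.float64(172.72028176953972), np.float64(109.77185694255891), np.float64(172.04339611680567)]
boxyaw -9.713414826573839
-9.03766534122159
lid [[636.3  86.6 150. ]
 [608.3 -80.2 150. ]
 [587.2 -78.9 150. ]
 [615.7  89.7 150. ]] [611.9   4.3 150. ]
```

```bash
python3 - <<'E'
from h import *
np.set_printoptions(precision=1,suppress=True)
for p in((113,198),(30,183),(155,245),(165,200),(280,119),(113,275),(140,190),(85,278),(142,278)): print(p,onz("top",p,0),onz("top",p,200),onz("top",p,400))
for p in((210,170),(130,105),(213,180),(155,180)): print("s",p,onz("scene",p,0))
a=cv2.imread("pics/top0.png");s=cv2.imread("pics/scene0.png")
cv2.imwrite("pics/c4.png",cv2.resize(a[100:300,0:200],None,fx=3,fy=3,interpolation=cv2.INTER_CUBIC))
cv2.imwrite("pics/c5.png",cv2.resize(s[0:210,20:270],None,fx=2.8,fy=2.8,interpolation=cv2.INTER_CUBIC))
E
```

```text
(113, 198) [563.4 314.9   0. ] [549.2 253.8 200. ] [535.  192.7 400. ]
(30, 183) [592.7 501.5   0. ] [573.1 406.3 200. ] [553.6 311.  400. ]
(155, 245) [461.8 216.8   0. ] [466.2 173.7 200. ] [470.6 130.6 400. ]
(165, 200) [561.5 199.1   0. ] [547.7 159.3 200. ] [533.8 119.4 400. ]
(280, 119) [751.2 -53.1   0. ] [702.6 -46.8 200. ] [654.  -40.4 400. ]
(113, 275) [394.6 305.7   0. ] [411.3 246.3 200. ] [428.1 186.9 400. ]
(140, 190) [582.6 255.7   0. ] [564.9 205.5 200. ] [547.2 155.2 400. ]
(85, 278) [386.7 366.5   0. ] [404.9 296.  200. ] [423.1 225.4 400. ]
(142, 278) [389.5 242.    0. ] [407.2 194.3 200. ] [424.8 146.5 400. ]
s (210, 170) [573.5 364.5   0. ]
s (130, 105) [ 548.3 1375.     0. ]
s (213, 180) [551.1 284.6   0. ]
s (155, 180) [396.1 368.9   0. ]
```

View pics/c4.png

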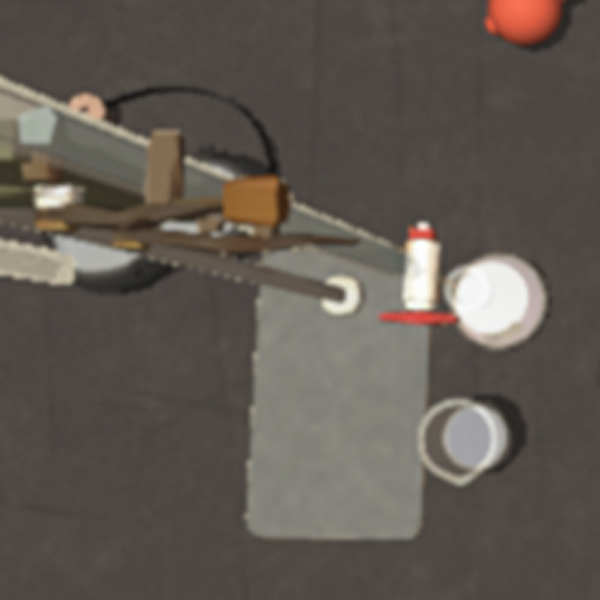

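View pics/c5.png

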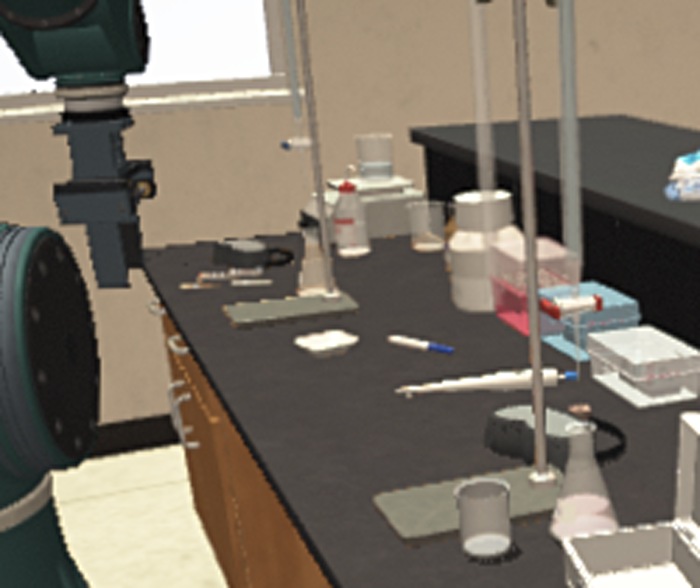

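```bash
python3 - <<'E'
from h import *
np.set_printoptions(precision=1,suppress=True)
print(tri((139,205),(20+570/2.8,305/2.8)), tri((140,175),(20+600/2.8,303/2.8)))
# clamp boss (255,200 in c4)
print(tri((0+255/3,100+200/3),(20+550/2.8,1)))
print([proj("scene",(562,315,z)) for z in(0,300,600)],[proj("top",(562,315,z)) for z in(0,300,600)])
E
```

```text
[544.5 192.  239. ] [588.7 198.1 233.9]
[557.9 199.5 504. ]
[array([212.5, 175.9]), array([207.5,  77.4]), array([202.2, -38.8])] [array([112.9, 198.6]), array([ 56.9, 184.4]), array([-66.4, 153.2])]
```

Request:
{"op": "apply_moves", "data": {"series": [[80,[0,0,0],-8.5],[80,[0,0,0],-4.3],[80,[-0.025,-0.0405,0],0],[80,[-0.025,-0.0405,0],0],[80,[-0.025,-0.0405,0],0],[80,[-0.025,-0.0405,0],0],[80,[-0.025,-0.0405,0],0],[80,[-0.025,-0.0405,0],0]]}}

```text
time: 0.9
position: [331.5, 418.6, 227.8]
eef_rot: [-0.0, 0.03, 1.0, -0.0]
ft_force: [0.5, 0.5, 1.2]
finger_gap: 62.8
```

Request:
{"op": "apply_moves", "data": {"series": [[80,[-0.0203,-0.0434,0],0],[80,[-0.0203,-0.0434,0],0],[80,[-0.0203,-0.0434,0],0],[80,[-0.0203,-0.0434,0],0],[80,[-0.0203,-0.0434,0],0],[80,[-0.016,-0.0416,0],0],[80,[-0.016,-0.0416,0],0],[80,[-0.016,-0.0416,0],0]]}}

```text
time: 1.7
position: [459.8, 68.3, 228.0]
eef_rot: [0.0, 0.03, 1.0, 0.0]
ft_force: [1.5, 0.4, -0.1]
finger_gap: 62.6
```

Request:
{"op": "apply_moves", "data": {"series": [[80,[-0.0168,-0.0398,0],0],[80,[-0.0168,-0.0398,0],0],[80,[-0.0168,-0.0398,0],0],[80,[-0.0168,-0.0398,0],0],[80,[-0.0168,-0.0398,0],0],[80,[-0.0168,-0.0398,0],0],[80,[-0.0168,-0.0398,0],0],[80,[-0.0168,-0.0398,0],0]]}}

```text
time: 2.5
position: [574.7, -257.5, 227.6]
eef_rot: [-0.0, 0.03, 1.0, 0.0]
ft_force: [0.0, 0.7, 1.4]
finger_gap: 63.0
```

Request:
{"op": "apply_moves", "data": {"series": [[80,[0,0,0.02],0],[80,[0,0,0.03],0],[80,[0,0,0.03],0],[80,[0,0,0.02],0],[80,[0,0,0],0],[80,[0,0,0],0],[80,[0,0,0],0],[80,[0,0,0],0]]}}

```text
time: 3.3
position: [575.3, -256.0, 129.3]
eef_rot: [0.001, 0.03, 1.0, -0.0]
ft_force: [0.1, 0.0, -0.4]
finger_gap: 62.4
```

```bash
python3 - <<'E'
from h import *
from bench import *
print(state()['position'],state()['eef_rot'],state()['ft_force'])
s=snapshot("scene")
cv2.imwrite("pics/s1.png",cv2.resize(s[165:305,200:385],None,fx=4,fy=4,interpolation=cv2.INTER_CUBIC))
E
```

```text
[ 575.26860818 -256.00669336  129.28301285] [ 8.64866502e-04  3.01541786e-02  9.99544805e-01 -4.01242061e-04] [ 0.07446679  0.03603122 -0.3904311 ]
```

View pics/s1.png

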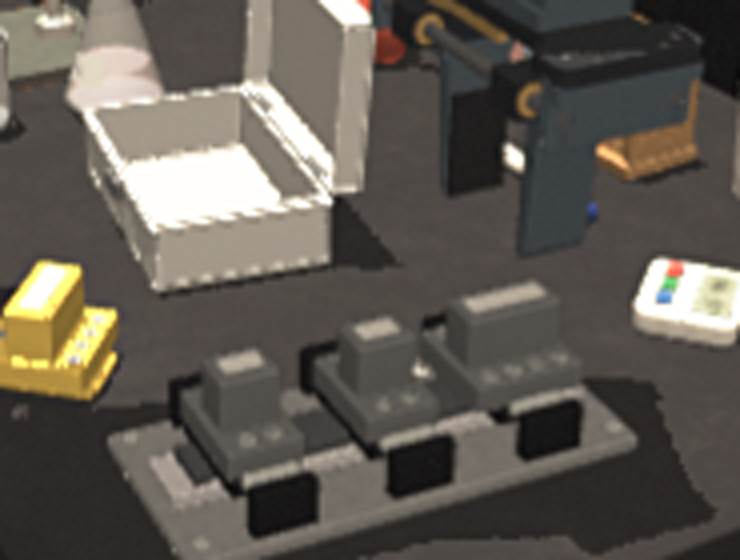

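The picture shows the open fingers above the wide module's rib (crop about 500,310). The alignment looks right, so I'll descend.

Request:
{"op": "apply_moves", "data": {"newtons": 50, "series": [[80,[0,-0.0015,0.02],0],[80,[0,0,0.02],0],[80,[0,0,0.013],0],[80,[0,0,0.008],0],[80,[0,0,0.006],0],[80,[0,0,0],0],[80,[0,0,0],0],[80,[0,0,0],0]]}}

```text
time: 4.15
position: [574.9, -257.4, 61.6]
eef_rot: [0.0, 0.03, 1.0, -0.0]
ft_force: [0.1, 0.3, -0.1]
finger_gap: 62.6
```

Request:
{"op": "apply_moves", "data": {"newtons": 50, "series": [[140,[0,0,0],0],[170,[0,0,0],0],[255,[0,0,0],0],[255,[0,0,0],0],[255,[0,0,0],0],[255,[0,0,0],0],[255,[0,0,0],0],[255,[0,0,0],0]]}}

```text
time: 4.95
position: [574.6, -257.4, 61.0]
eef_rot: [0.0, 0.03, 1.0, -0.0]
ft_force: [0.4, -3.1, -1.0]
finger_gap: 25.7
```

Gripped at 26 mm. Next is the slow pull.

Request:
{"op": "apply_moves", "data": {"series": [[255,[0,0,-0.001],0],[255,[0,0,-0.0015],0],[255,[0,0,-0.002],0],[255,[0,0,-0.002],0],[255,[0,0,-0.002],0],[255,[0,0,-0.002],0],[255,[0,0,-0.003],0],[255,[0,0,-0.003],0]]}}

```text
time: 5.75
position: [574.6, -257.1, 77.8]
eef_rot: [0.0, 0.03, 1.0, 0.0]
ft_force: [-0.3, -0.4, -2.8]
finger_gap: 26.2
```

Request:
{"op": "apply_moves", "data": {"series": [[255,[0,0,-0.004],0],[255,[0,0,-0.006],0],[255,[0,0,-0.01],0],[255,[0,0,-0.015],0],[255,[0,0,-0.02],0],[255,[0,0,-0.02],0],[255,[0,0,-0.015],0],[255,[0,0,0],0]]}}

```text
time: 6.55
position: [575.7, -257.8, 170.2]
eef_rot: [0.002, 0.03, 1.0, -0.001]
ft_force: [-0.5, 0.7, -2.2]
finger_gap: 25.6
```

```bash
python3 - <<'E'
from h import *
from bench import *
print(state()['position'],state()['ft_force'],state()['finger_gap'])
s=snapshot("scene")
cv2.imwrite("pics/s2.png",cv2.resize(s[145:305,200:385],None,fx=3.7,fy=3.7,interpolation=cv2.INTER_CUBIC))
E
```

```text
[ 575.67750709 -257.78696943  170.2453717 ] [-0.49421162  0.67953456 -2.1760722 ] 25.551379577602788
```

View pics/s2.png

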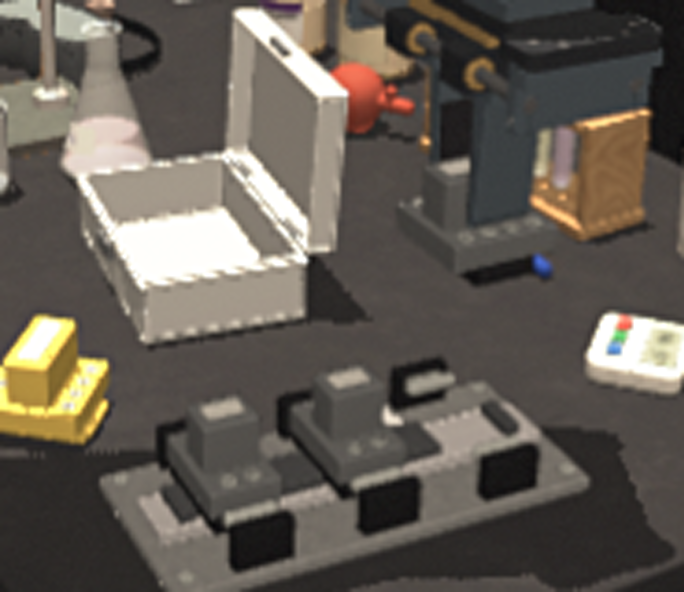

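```bash
python3 - <<'E'
from h import *
from bench import *
s=snapshot("scene");t=snapshot("top")
cv2.imwrite("pics/s3.png",cv2.resize(s[60:230,270:400],None,fx=3.5,fy=3.5,interpolation=cv2.INTER_CUBIC))
cv2.imwrite("pics/t3.png",cv2.resize(t[120:300,280:430],None,fx=3.3,fy=3.3,interpolation=cv2.INTER_CUBIC))
E
```

```text
(no output)
```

View pics/s3.png

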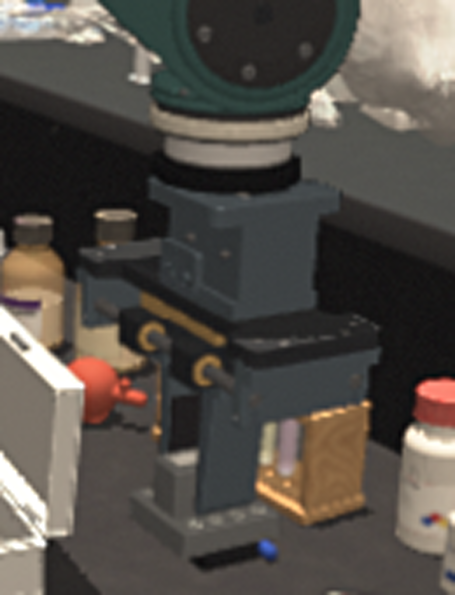

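View pics/t3.png

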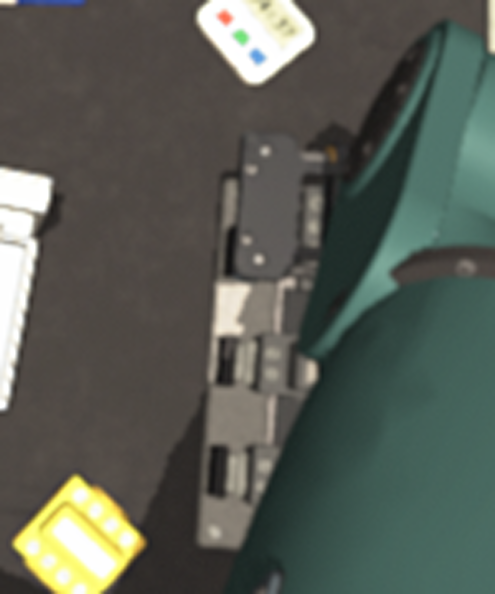

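Request:
{"op": "apply_moves", "data": {"series": [[255,[0.0076,0.034,-0.015],0],[255,[0.0076,0.034,-0.015],0],[255,[0.0076,0.0341,-0.015],0],[255,[0.0076,0.0341,0],0],[255,[0.0076,0.0341,0],0],[255,[0.0076,0.0341,0],0],[255,[0.0076,0.0341,0],0],[255,[0.0076,0.0341,0],0]]}}

```text
time: 7.5
position: [529.3, 19.8, 211.4]
eef_rot: [-0.001, 0.03, 1.0, -0.0]
ft_force: [0.1, 0.6, -1.5]
finger_gap: 25.7
```

Request:
{"op": "apply_moves", "data": {"series": [[255,[0,0,0],3],[255,[0,0,0],2.9],[255,[0,0,0],0],[255,[0,0,0],0],[255,[0,0,0],0],[255,[0,0,0],0],[255,[0,0,0],0],[255,[0,0,0],0]]}}

```text
time: 8.3
position: [530.3, 18.5, 212.4]
eef_rot: [0.0, 0.082, 0.997, 0.0]
ft_force: [-0.4, -0.3, -1.8]
finger_gap: 25.8
```

```bash
python3 - <<'E'
from h import *
from bench import *
print(state()['position'],state()['ft_force'],state()['finger_gap'],state()['eef_rot'])
s=snapshot("scene");t=snapshot("top")
cv2.imwrite("pics/s4.png",cv2.resize(s[60:260,180:330],None,fx=3,fy=3,interpolation=cv2.INTER_CUBIC))
cv2.imwrite("pics/t4.png",cv2.resize(t[130:300,170:330],None,fx=3.3,fy=3.3,interpolation=cv2.INTER_CUBIC))
E
```

```text
[530.31018044  18.45136194 212.43014299] [-0.43310203 -0.3270808  -1.75674506] 25.843828578944294 [1.70444819e-05 8.15761127e-02 9.96667115e-01 1.68662844e-06]
```

View pics/s4.png

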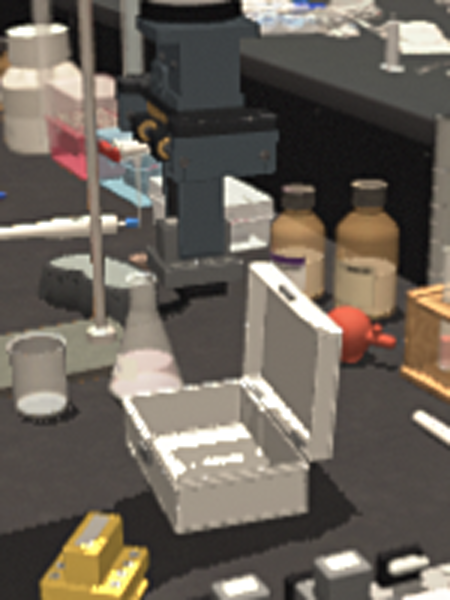

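View pics/t4.png

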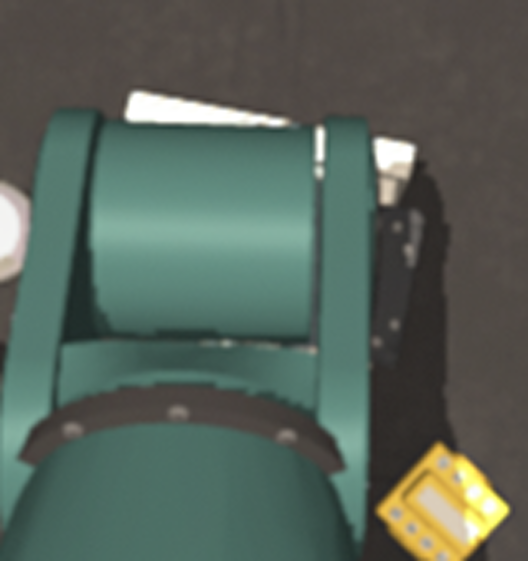

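Request:
{"op": "apply_moves", "data": {"series": [[255,[0,0,0.02],0],[255,[0,0,0.03],0],[255,[0,0,0.03],0],[255,[0,0,0.03],0],[255,[0,0,0.02],0],[255,[0,0,0.01],0],[255,[0,0,0],0],[255,[0,0,0],0]]}}

```text
time: 9.2
position: [530.8, 18.6, 73.2]
eef_rot: [0.0, 0.082, 0.997, 0.0]
ft_force: [0.0, -0.4, -1.9]
finger_gap: 25.5
```

```bash
python3 - <<'E'
from h import *
from bench import *
print(state()['position'],state()['ft_force'],state()['finger_gap'],state()['eef_rot'])
s=snapshot("scene")
cv2.imwrite("pics/s5.png",cv2.resize(s[60:260,180:330],None,fx=3,fy=3,interpolation=cv2.INTER_CUBIC))
E
```

```text
[530.83734244  18.554868    73.21130855] [ 0.02605385 -0.4464352  -1.8858408 ] 25.548129917571714 [4.20988831e-04 8.15330263e-02 9.96670552e-01 1.05243736e-05]
```

View pics/s5.png

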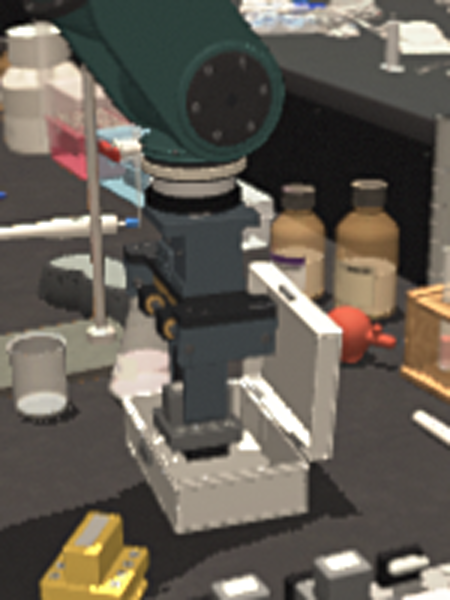

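The module is entering the box (crop about 200,425) with the gripper body clear of the lid.

Request:
{"op": "apply_moves", "data": {"series": [[255,[0,0,0.01],0],[255,[0,0,0.008],0],[255,[0,0,0.004],0],[255,[0,0,0.002],0],[255,[0,0,0.001],0],[255,[0,0,0.001],0],[255,[0,0,0],0],[255,[0,0,0],0]]}}

```text
time: 10.05
position: [530.4, 18.5, 46.6]
eef_rot: [0.0, 0.082, 0.997, 0.0]
ft_force: [-0.1, -0.1, -2.7]
finger_gap: 25.8
```

Request:
{"op": "apply_moves", "data": {"newtons": 30, "series": [[255,[0,0,0.0005],0],[255,[0,0,0.0005],0],[255,[0,0,0.0005],0],[255,[0,0,0],0],[255,[0,0,0],0],[255,[0,0,0],0],[255,[0,0,0],0],[255,[0,0,0],0]]}}

```text
time: 10.85
position: [530.4, 18.2, 45.6]
eef_rot: [0.0, 0.081, 0.997, -0.0]
ft_force: [-4.9, -5.4, 12.3]
finger_gap: 25.9
```

The foot is on the floor (Fz about +12 N). Ease off a little and release.

Request:
{"op": "apply_moves", "data": {"series": [[255,[0,0,-0.0006],0],[255,[0,0,0],0],[180,[0,0,0],0],[150,[0,0,0],0],[120,[0,0,0],0],[120,[0,0,0],0],[120,[0,0,0],0],[120,[0,0,0],0]]}}

```text
time: 11.65
position: [530.3, 18.5, 45.5]
eef_rot: [0.0, 0.082, 0.997, -0.0]
ft_force: [0.3, 0.1, 0.4]
finger_gap: 48.3
```

Request:
{"op": "apply_moves", "data": {"series": [[120,[0,0,0],0],[120,[0,0,0],0],[120,[0,0,-0.01],0],[120,[0,0,-0.03],0],[120,[0,0,-0.04],0],[120,[0,0,-0.04],0],[120,[0,0,-0.04],0],[120,[0,0,-0.03],0]]}}

```text
time: 12.45
position: [530.6, 18.6, 238.9]
eef_rot: [0.001, 0.082, 0.997, 0.0]
ft_force: [0.2, 1.3, -0.5]
finger_gap: 48.3
```

Request:
{"op": "apply_moves", "data": {"series": [[255,[-0.02,0,0],0],[255,[-0.04,0,0],0],[255,[-0.04,0,0],0],[255,[-0.03,0,0],0],[255,[-0.03,0,0],0],[255,[0,0,0],0],[255,[0,0,0],0],[255,[0,0,0],0]]}}

```text
time: 13.25
position: [687.2, -7.3, 235.7]
eef_rot: [-0.0, 0.082, 0.997, 0.0]
ft_force: [0.4, -0.1, 0.7]
finger_gap: 0.3
```

```bash
python3 - <<'E'
from h import *
from bench import *
print(state()['position'],state()['ft_force'],state()['finger_gap'],state()['eef_rot'])
s=snapshot("scene");t=snapshot("top")
cv2.imwrite("pics/s6.png",cv2.resize(s[80:260,200:330],None,fx=3.3,fy=3.3,interpolation=cv2.INTER_CUBIC))
cv2.imwrite("pics/t6.png",cv2.resize(t[130:300,170:330],None,fx=3.3,fy=3.3,interpolation=cv2.INTER_CUBIC))
E
```

```text
[687.21929132  -7.33075498 235.74444112] [ 0.35664004 -0.08566785  0.69213367] 0.3271215014123818 [-2.44365257e-04  8.15718020e-02  9.96667438e-01  1.34900934e-05]
```

View pics/s6.png

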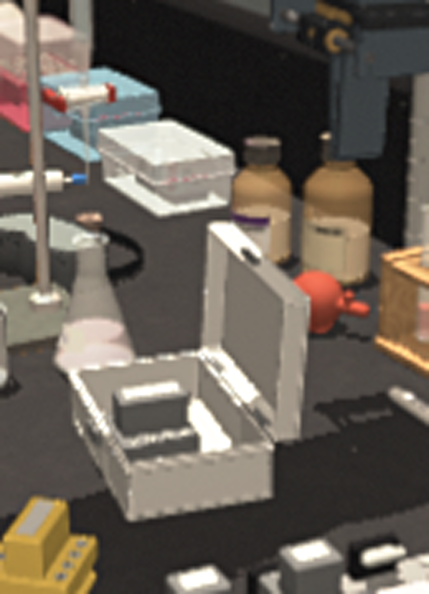

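View pics/t6.png

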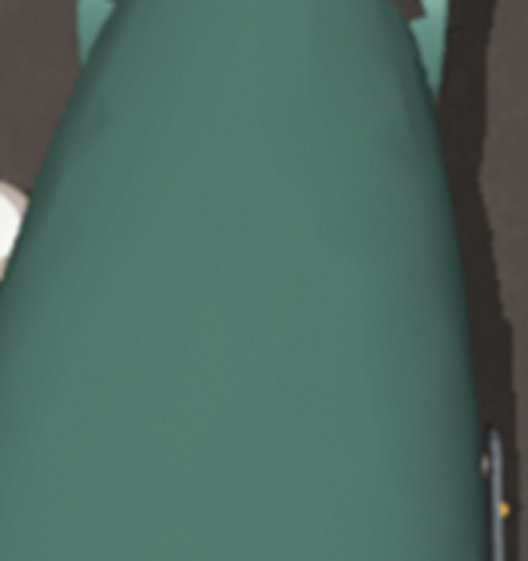

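The module stands upright in the box (crop about 150,415) and the lid is unmoved. Next I'll lower the closed fingers behind the lid.

Request:
{"op": "apply_moves", "data": {"series": [[255,[0,0,0.03],0],[255,[0,0,0.03],0],[255,[0,0,0.03],0],[255,[0.02,0,0.002],0],[255,[0.015,0,0],0],[255,[0.01,0,0],0],[255,[0.01,0,0],0],[255,[0.01,0,0],0]]}}

```text
time: 14.15
position: [623.9, 3.2, 144.3]
eef_rot: [0.001, 0.082, 0.997, 0.0]
ft_force: [0.6, -0.1, 1.2]
finger_gap: 0.4
```

```bash
python3 - <<'E'
from h import *
from bench import *
p=state()['position'];d=p[:2]-[541,16.7];print(p,"X",d@[.987,-.163],state()['ft_force'])
s=snapshot("scene")
cv2.imwrite("pics/s7.png",cv2.resize(s[80:260,200:330],None,fx=3.3,fy=3.3,interpolation=cv2.INTER_CUBIC))
E
```

```text
[623.90928633   3.19169147 144.25400377] X 84.03331990078328 [ 0.59479928 -0.05948764  1.19356136]
```

View pics/s7.png

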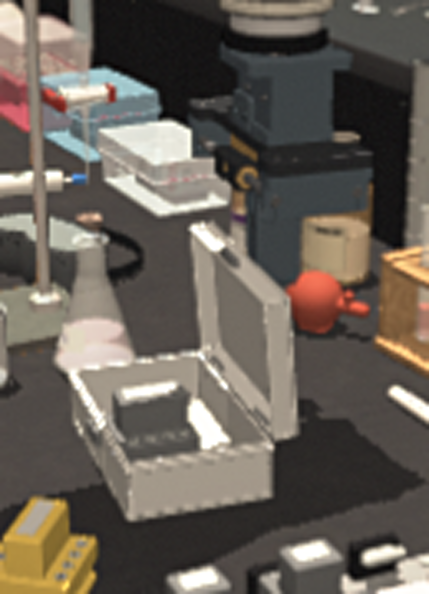

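Request:
{"op": "apply_moves", "data": {"series": [[255,[0.012,0,0],0],[255,[0.012,0,0],0],[255,[0.011,0,0.0025],0],[255,[0.011,0,0.003],0],[255,[0.01,0,0.005],0],[255,[0.01,0,0.006],0],[255,[0.008,0,0.0075],0],[255,[0.008,0,0.008],0]]}}

```text
time: 15.0
position: [542.3, 16.5, 110.8]
eef_rot: [-0.0, 0.082, 0.997, 0.0]
ft_force: [-0.2, -0.2, 0.0]
finger_gap: 0.4
```

```bash
python3 - <<'E'
from h import *
from bench import *
p=state()['position'];d=p[:2]-[541,16.7];print(p,"X",d@[.987,-.163],state()['ft_force'])
s=snapshot("scene")
cv2.imwrite("pics/s8.png",cv2.resize(s[80:260,200:330],None,fx=3.3,fy=3.3,interpolation=cv2.INTER_CUBIC))
E
```

```text
[542.33997058  16.53738687 110.79727366] X 1.3490568994165353 [-0.19604595 -0.15907581  0.01023551]
```

View pics/s8.png

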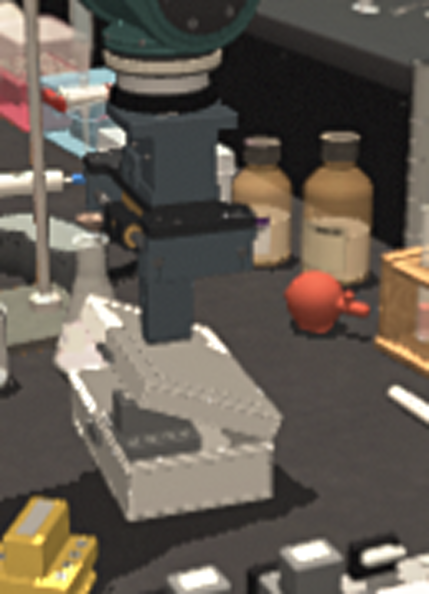

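Request:
{"op": "apply_moves", "data": {"series": [[255,[0.005,0,0.008],0],[255,[0.005,0,0.008],0],[255,[0.003,0,0.006],0],[255,[0.002,0,0.005],0],[255,[0,0,0.003],0],[255,[0,0,0.002],0],[255,[0,0,0],0],[255,[0,0,0],0]]}}

```text
time: 15.85
position: [528.6, 18.8, 79.6]
eef_rot: [0.0, 0.082, 0.997, 0.0]
ft_force: [-0.5, 0.1, 0.3]
finger_gap: 0.2
```

Request:
{"op": "apply_moves", "data": {"series": [[255,[0,0,0.001],0],[255,[0,0,0.001],0],[255,[0,0,0.0005],0],[255,[0,0,0],0],[255,[0,0,0],0],[255,[0,0,0],0],[255,[0,0,0],0],[255,[0,0,0],0]]}}

```text
time: 16.65
position: [528.8, 18.9, 78.8]
eef_rot: [0.0, 0.082, 0.997, -0.0]
ft_force: [-13.5, 0.3, 37.8]
finger_gap: 0.5
```

Pressed down with about 38 N against a solid stop. Retract and check.

Request:
{"op": "apply_moves", "data": {"series": [[255,[0,0,-0.005],0],[255,[0,0,-0.02],0],[255,[0,0,-0.04],0],[255,[0,0,-0.04],0],[255,[0,0,-0.04],0],[255,[0.02,-0.02,-0.02],0],[255,[0.03,-0.04,0],0],[255,[0.03,-0.04,0],0]]}}

```text
time: 17.45
position: [432.4, -67.3, 242.8]
eef_rot: [0.001, 0.081, 0.997, -0.0]
ft_force: [0.3, -1.0, 1.0]
finger_gap: 0.8
```

Request:
{"op": "apply_moves", "data": {"series": [[255,[0.01,-0.04,0],0],[255,[0,-0.04,0],0],[255,[0,-0.04,0],0],[255,[0,-0.04,0],0],[255,[0,-0.04,0],0],[255,[0,-0.02,0],0],[255,[0,0,0],0],[255,[0,0,0],0]]}}

```text
time: 18.25
position: [387.2, -282.2, 241.9]
eef_rot: [-0.0, 0.082, 0.997, 0.0]
ft_force: [-0.9, -0.2, -0.1]
finger_gap: 0.3
```

```bash
python3 - <<'E'
from h import *
from bench import *
print(state()['position'],state()['ft_force'])
s=snapshot("scene");t=snapshot("top")
cv2.imwrite("pics/s9.png",cv2.resize(s[120:310,160:400],None,fx=3.1,fy=3.1,interpolation=cv2.INTER_CUBIC))
cv2.imwrite("pics/t9.png",cv2.resize(t[90:310,120:420],None,fx=2.6,fy=2.6,interpolation=cv2.INTER_CUBIC))
E
```

```text
[ 387.24738367 -282.16611795  241.92298381] [-0.93785354 -0.19356871 -0.07238393]
```

View pics/s9.png

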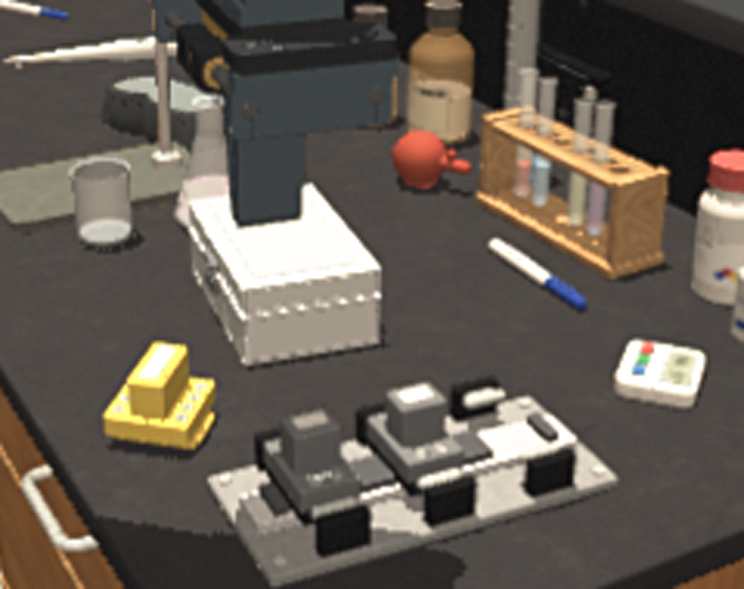

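View pics/t9.png

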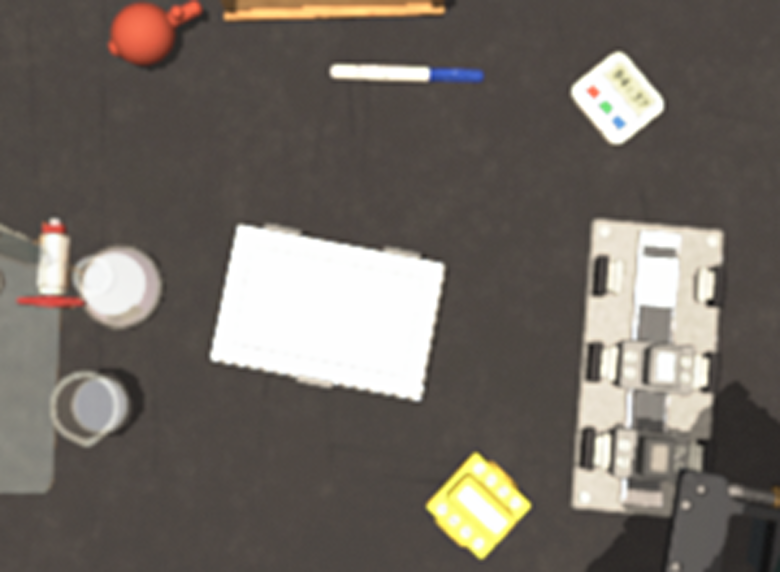

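The lid lies flat on the box and nothing else has moved. At the press the fingertips stood at z ≈ 64.8 mm, which matches the 65 mm shut height, so I'll hand in.

```bash
python3 -c "
from bench import *
s=state();print(s['dq'].round(4),s['ft_force'].round(2));print(close_job())"
```

```text
[ 0.0075 -0.0021  0.0002 -0.0025  0.0008 -0.0022] [0.07 0.25 0.7 ]
the job is handed in; nothing more can be done
None
```

The wide module is in the storage box with the lid shut, and I handed the job in at about 18.4 s; the hand-in reports no verdict. I took the wide grey module from the far place on the rail, gripping its rib at 26 mm, and pulled it straight up slowly until the catches gave way. I then set it upright in the box, let go, pushed the lid over from behind and pressed it down.

**What the last checks showed:**
- **Module:** after release, with the lid still open, it stood upright inside the box about 10 mm from centre (box −x). I could not see it again once the lid was shut.
- **Lid:** it was pressed to a solid stop at about 38 N with the fingertips at z ≈ 64.8 mm, where 65 mm is shut. That is close to the 40 N limit, which applies to the arm and gripper body; I pressed with the fingertips.
- **Everything else:** by eye in the last pictures, both narrow modules were still clipped on the rail. The beaker, timer, marker and yellow look-alike looked where they started.
- **Arm:** it stood clear at z ≈ 242 mm, with wrist forces under 1 N.

No check failed or disagreed.

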